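Open the ratchet clamp on the watercolour table

TASK

Open the blue clamp on the painting table: press the red release on its sliding jaw down and, keeping it pressed, push the jaw back along its bar, away from the stack of cards, right to the stop at the end. Then let go. Leave the cards lying in the clamp, and the glass jar, the mug and the bottle standing where they are.

Things in the scene. Friction and masses are not known exactly. Their poses are not given: they have to be found in the camera images.
- clamp: Bar clamp fixed to the table; place and yaw vary. Wooden base 170 x 385 x 12 mm (y -250 to +135). Origin on the table under the bar; x across the bar, y along it in the opening direction, z up. Notched aluminium bar at x = 0, 30 mm wide, top at z 36 mm. Blue fixed jaw at y -248 to -226, 65 mm high. The sliding jaw lies between it and the end stop.
- jaw (a joint): Blue sliding jaw along the bar, m: 0 closed, 0.12 right back at the end stop (clamp +y). Jaw 90 x 90 mm, flat deck 65 mm above the table, centre at clamp y = -60 mm + this value. A ratchet (teeth every 10 mm) blocks it from going back unless the release is pressed 5 mm or more; then it slides with about 1 N drag. Let go, it stays, or creeps up to 6 mm further open into a tooth.
- end_stop (a point): Centre of the face of the dark steel end stop (75 mm wide, 57 mm high) at the +y end of the bar, at clamp y 108 mm, z 35 mm; the jaw's back comes to within 3 mm of it when fully open.
- release (a joint): How far the red release is pressed down, m: 0 = up, 0.008 = fully down, flush with the deck. Spring: about 2.5 N to start, 5.5 N fully down; it springs up again when let go. Where the pawl happens to rest on the tip of a ratchet tooth it may start partly down, by up to 4.5 mm.
- release_top (a point): Centre of the top of the red release, a flat key 44 mm across (x) by 40 mm along the bar (y), on the jaw's deck; 73 mm above the table when up. Axes parallel to the clamp's: its y is the direction in which the jaw opens. Moves with the key and the jaw.
- push_wall (a point): Centre of the face of the blue upright wall on the jaw, 26 mm beyond the release's centre in the opening direction (+y), facing the release. Wall 80 mm wide, 12 mm thick, from the deck (65 mm) up to 101 mm above the table: a finger standing on the release pushes the jaw back by bearing on this face. Axes parallel to the clamp's.
- cards: Loose stack of painted cards, 148 x 105 x 20 mm, 0.35 kg, lying in the clamp between the jaws, underside 38 mm and top 58 mm above the table. Origin: centre of its underside. Not to be moved.
- jar: Loose green glass jar, 72 mm wide, 95 mm high, empty, standing upright on the table beside the clamp. Origin: centre of its underside. Bystander.
- mug: Loose white mug, 76 mm wide with a handle, 85 mm high, standing on the table beside the clamp. Origin: centre of its underside. Bystander.
- bottle: Loose orange paint bottle with white cap, 48 mm wide, 100 mm high, standing on the table beside the clamp. Origin: centre of its underside. Bystander.

How it is judged (in metres and radians):
On the way, in this order (a step that is already met when the one before it is completed fails the run):
1. the release is pressed down while the jaw is still forward (value of joint release above 0.005 m and value of joint jaw below 0.065 m), for 0.1 s.
2. the jaw is pushed back to the end stop (value of joint jaw above 0.114 m), for 0.1 s.
At the end, for the whole second after the job is handed in: The jaw is at the end stop (within 6 mm) and at rest, the release has sprung up again (within 4 mm), the cards lie within 15 mm of where they were, and the jar, mug and bottle stand upright within 20 mm of where they were (value of joint jaw above 0.114 m and velocity of joint jaw below 0.01 m/s and value of joint release below 0.004 m and distance of cards from where it was at the start of the episode below 0.015 m and linear speed of cards below 0.02 m/s and distance of each of jar, mug, bottle from where it was at the start of the episode below 0.02 m and angle between each of jar, mug, bottle's own z axis and vertical below 0.15 rad); the robot touches nothing.
It fails at once if the cards are lifted, carried or shifted by more than 15 mm (distance of cards from where it was at the start of the episode above 0.015 m).
It fails at once if the jar, mug or bottle is moved by more than 20 mm, lifted or tipped (distance of any of jar, mug, bottle from where it was at the start of the episode above 0.02 m or angle between any of jar, mug, bottle's own z axis and vertical above 0.3 rad).
It also fails if it takes over 32 s, if anything falls off the work surface, if the arm or the gripper's body presses on something with over 40 N, if the wrist force passes 120 N, or if a joint passes its speed limit or range.

ROBOT

A 7-joint arm with a two-finger parallel gripper is mounted at the origin on the work surface. World frame = base frame: x ahead of the robot, y to its left, z up, the work surface at z = 0. Lengths are in mm, angles in rad, forces in N, time in s.
With the tool pointing down it reaches from about 425 to 950 mm from the base axis. Payload 4.7 kg.
Tool frame: the origin (TCP) lies at the very end of the fingers, on their centre line; the grasp point (between the pads) lies 19 mm behind it; z points along the fingers, y is the direction in which the jaws open and shut (so a half turn about z gives the same grasp; the last joint's range is limited). The gripper opens to 87 mm and grips with 3 to 60 N. Pads are 19 mm wide; open, the fingers measure 117 mm over their backs; the gripper's body (75 mm by 190 mm) begins 51 mm behind the grasp point.
Start: joints at [1.282, 0.469, -0.049, 1.532, 0.024, 1.141, -0.082], TCP at [173.446, -652.354, 222.573] pointing down, gripper open.
Joint ranges: [-2.59, 2.59], [-0.33, 1.99], [-1.39, 1.29], [0.1, 2.45], [-1.04, 4.18], [0.21, 1.99], [-2.66, 2.66]. Speed limits (rad/s): [2.57, 2.57, 3.14, 3.14, 3.14, 3.14, 3.14].

INTERFACE

Orientations are given as a rotation vector (axis times angle).
In Python, from plant import robot, eyes, find_in, regions_of, mark_of gives the robot as it stands. The module is installed in compiled form; this text tells all that it offers.
- The arm moves only by the shell command python3 -m inch 'ROWS'. ROWS is JSON, a list of rows, each a list of 7 numbers: the shift along the tool's x, y, z in cm, then the turn, a rotation vector about the tool's x, y, z in degrees, then the opening, from 0 (shut) to 1 (fully open). A call has 1 to 10 rows; each row is the pose to reach, as a shift and turn from the pose commanded when the call began, along the tool's axes at that moment; what a row does not reach only later rows make up. A row lasts 1/10 s, in which the tool goes at most 50 mm and 8.59 degrees, less where a joint would pass 70% of its speed; a pose out of reach is approached as far as the arm can. A call with a gripper value outside its range is refused whole. The fingers move at their own pace and stop on an object; the grip force is fixed at half the most. Time passes only in rows, so rows that repeat a pose let the fingers close. It gives the time, the measured TCP pose, the force and the opening at its end, in the units of the state.
- robot.get_obs(): the state, without advancing time (a new reading comes with each control period).
- eyes.get_image(name): name is "side" or "top"; returns a dict with "pixels" (400x640x3 uint8, blue, green, red), "depth" (400x640 float32, mm along the optical axis (not along the pixel's ray), 0 where there is no reading), "K" (3x3 intrinsics, pixels), "dist_coeffs" ([k1, k2, p1, p2, k3] as OpenCV has them; the pictures are not rectified), "pose" (4x4, takes a point from camera to world coordinates). Camera axes: x right, y down, z forward; pixel columns grow to the right and rows downward; lengths in mm; the calibration is good to about 2 mm. A picture is of the moment at which its call begins.
- robot.sign_off(): hands the job in, once; it reports no verdict.
Trained networks look in a picture, given as the dict that the camera call returned (one of the last four; its "shot" number tells which), for a name from the list of things; names that differ only in an ending like _2 or _b are one class to them, and where a whole thing is asked for, a point or a joint stands for the part that bears it (a point fixed in the world has none). Each returns a list of dicts, best first, with "p" (0 to 1); they miss things now and then, are a little off and sometimes report something else, mostly with a low value. They report only what shows in the picture. A call takes as long as a camera call.
- find_in(label, picture): "centre" ([column, row] as shares, 0 to 1, of the picture: columns of its width, rows of its height, amid what is visible of it).
- regions_of(label, picture): "pixels" (400x640 bool, what is visible of it) and "centre" ([column, row] as shares, 0 to 1, of the picture: columns of its width, rows of its height, amid what is visible of it).
- mark_of(label, picture): "centre" ([column, row] as shares, 0 to 1, of the picture: columns of its width, rows of its height: a listed point, or the origin of a listed thing).
The state is a dict: "time_s": time; "joint_pos": joint angles; "joint_vel": joint speeds; "joint_torque": joint torques, N m; "eef_pos": TCP position; "orientation": TCP orientation; "wrist_force": force on the tool from outside, world axes, zero at the start; "wrist_torque": the same for the moment, N m; "gripper_width": opening from 0.0 (shut) to 1.0 (fully open).
Only numpy, scipy, OpenCV 4.12 (cv2) and the standard library are available. Lean on these libraries where they do the work, as an engineer would, in place of code of your own. Each camera call takes 0.05 s, during which the arm holds its last target. There are 200 camera calls.

## Working session

There is one attempt and no reset: what is moved stays moved. The work goes in short steps, Python scripts to look and compute and a shell command to move; the robot and the scene stay as the last step left them, time stands still between calls to the robot, and variables do not carry over. Pictures are saved under pics/ and viewed, about 8 in all and at most 12, crops included, and the job is handed in when it is done.

```bash
mkdir -p pics; cat > h.py <<'E'
import numpy as np, cv2
from plant import robot, eyes, find_in, regions_of, mark_of
def ray(im,c):
    h,w=im["depth"].shape
    p=np.array([[[c[0]*w,c[1]*h]]],float)
    u=cv2.undistortPoints(p,im["K"],im["dist_coeffs"])[0,0]
    T=im["pose"]; d=T[:3,:3]@np.array([u[0],u[1],1.]); return T[:3,3],d
def atz(im,c,z):
    o,d=ray(im,c); return o+d*(z-o[2])/d[2]
def cloud(im,mask):
    v,u=np.nonzero(mask&(im["depth"]>0))
    n=cv2.undistortPoints(np.stack([u,v],1).astype(float)[:,None],im["K"],im["dist_coeffs"])[:,0]
    z=im["depth"][v,u][:,None]; P=np.hstack([n*z,z]); T=im["pose"]
    return P@T[:3,:3].T+T[:3,3]
E
python3 - <<'E'
from h import *
np.set_printoptions(precision=1,suppress=True)
o=robot.get_obs();print(o["time_s"],o["eef_pos"],o["orientation"],o["wrist_force"],o["gripper_width"])
for n in ("top","side"):
    im=eyes.get_image(n); cv2.imwrite(f"pics/{n}1.png",im["pixels"])
    print(n,im["pose"][:3,3])
    for l,z in (("release_top",73),("push_wall",83),("end_stop",35),("cards",38),("jar",0),("mug",0),("bottle",0),("clamp",0)):
        m=mark_of(l,im)
        for k in m[:2]: print(l,round(k["p"],2),np.array(k["centre"])*[640,400],atz(im,k["centre"],z))
    r=regions_of("release_top",im)
    for k in r[:1]:
        c=cloud(im,k["pixels"]); print("rel cloud",k["p"],len(c),np.median(c,0))
E
```

```text
0.0 [ 173.3 -651.7  221.5] [-3.1 -0.4  0. ] [ 0.7 -0.1  0.1] 1.0014228086869263
top [466.2  12.6 879.1]
release_top 0.54 [414.  193.1] [ 612.4 -195.2   73. ]
push_wall 0.91 [407.6 201.9] [ 592.  -177.7   83. ]
end_stop 0.94 [370.2 248.6] [498.  -99.9  35. ]
jar 0.72 [332.1 193.2] [630.8 -21.6   0. ]
jar 0.52 [405.4 203.1] [ 602.4 -192.1    0. ]
mug 0.59 [371.5 137.2] [ 765.1 -121.1    0. ]
bottle 0.78 [449.  257.3] [ 473.8 -285.3    0. ]
clamp 0.6 [393.7 213.8] [ 578.1 -163.3    0. ]
rel cloud 0.52 283 [ 612.8 -190.5   72. ]
side [537.8 723.1 677.1]
release_top 0.59 [291.5 136.7] [ 705. -222.   73.]
release_top 0.49 [330.7 148.8] [ 612.8 -182.9   73. ]
push_wall 0.71 [337.5 148.5] [ 597.1 -170.6   83. ]
push_wall 0.63 [292.2 138.9] [ 699.3 -197.4   83. ]
end_stop 0.79 [383.4 188.8] [ 494.1 -102.4   35. ]
cards 0.73 [293.9 135.8] [ 709.7 -281.2   38. ]
jar 0.65 [317.2 219.5] [625.6 -30.9   0. ]
mug 0.57 [262.2 187. ] [ 758.2 -125.     0. ]
bottle 0.73 [385.7 190.4] [ 486.6 -142.3    0. ]
clamp 0.87 [344.1 181.7] [ 579.8 -163.8    0. ]
```

View pics/top1.png

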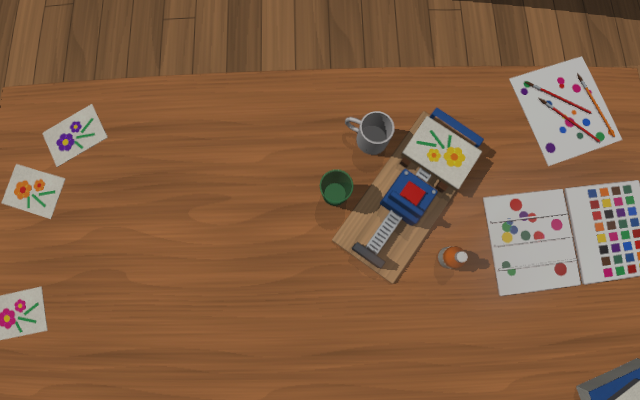

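View pics/side1.png

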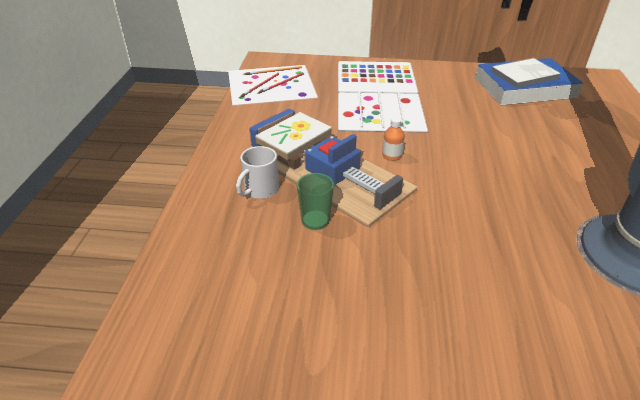

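The top view shows the red key at about (413,193), the end stop at about (370,249) and the fixed jaw at about (458,126). The jar, mug and bottle stand clear on either side. Next I'll work out the bar axis and the move.

```bash
cat >> h.py <<'E'
from scipy.spatial.transform import Rotation as Ro
np.set_printoptions(precision=1,suppress=True)
def togo(target,yaw):  # tool down, tool x at world yaw(deg); returns shift cm in tool axes, rotvec deg
    o=robot.get_obs(); R=Ro.from_rotvec(o["orientation"])
    c,s=np.cos(np.radians(yaw)),np.sin(np.radians(yaw))
    G=Ro.from_matrix(np.array([[c,s,0],[s,-c,0],[0,0,-1.]]))
    print("R",R.as_matrix()[:,0],"shift cm",np.round(R.inv().apply(np.array(target)-o["eef_pos"])/10,2),"rot deg",np.round((R.inv()*G).as_rotvec(degrees=True),2))
def blobs(im,zlo,zhi,f,lo=(400,-420),hi=(800,0)):
    P=cloud(im,np.ones((400,640),bool)); v,u=np.nonzero(im["depth"]>0); c=im["pixels"][v,u].astype(int)
    k=(P[:,2]>zlo)&(P[:,2]<zhi)&f(c)&(P[:,0]>lo[0])&(P[:,0]<hi[0])&(P[:,1]>lo[1])&(P[:,1]<hi[1])
    return P[k]
red=lambda c:(c[:,2]>120)&(c[:,1]<60)&(c[:,0]<60)
blue=lambda c:(c[:,0]>60)&(c[:,0]>1.5*c[:,2])
E
python3 - <<'E'
from h import *
im=eyes.get_image("top")
r=blobs(im,60,85,red); print("red",len(r),r.mean(0),r.min(0),r.max(0))
w=blobs(im,92,110,blue); print("wall top",len(w),w.mean(0))
b=blobs(im,55,75,blue); f=b[b[:,0]>670]; print("fixed jaw",len(f),f.mean(0))
d=blobs(im,50,64,lambda c:c.max(1)<110); d=d[d[:,0]<560];print("stop top",len(d),d.mean(0))
for n,p in (("fixed",f),("stop",d),("wall",w)):
    u,s,vt=np.linalg.svd((p-p.mean(0))[:,:2],full_matrices=False); print(n,np.degrees(np.arctan2(vt[0,1],vt[0,0]))%180,s/np.sqrt(len(p)))
a=d.mean(0)-f.mean(0);print("axis yaw",np.degrees(np.arctan2(a[1],a[0])),np.hypot(*a[:2]))
E
```

```text
red 314 [ 613.8 -191.9   71.6] [ 588.8 -217.4   62.8] [ 639.7 -164.8   75.5]
wall top 217 [ 587.3 -171.5   99.1]
fixed jaw 468 [ 758.8 -303.1   62.9]
stop top 348 [ 490.  -114.5   56.2]
fixed 66.53777465259469 [35.4 19.9]
stop 92.50378187885308 [53.5 25.8]
wall 52.07831713679195 [23.2  3.3]
axis yaw 144.94508977946376 328.31764754765373
```

```bash
python3 - <<'E'
from h import *
togo((606,-186,180),-38)
E
```

```text
R [1.  0.3 0. ] shift cm [ 53.8 -34.    4.3] rot deg [ 0.  -0.  52.9]
```

```bash
python3 -m inch '[[1,-0.6,0,0,0,1,0],[3.5,-2.2,0,0,0,5,0],[7,-4.4,0,0,0,10,0],[10.5,-6.6,0,0,0,16,0],[14,-8.8,0.3,0,0,22,0],[17.5,-11,0.6,0,0,28,0],[21,-13.3,1,0,0,34,0],[24.5,-15.5,1.4,0,0,39,0],[27,-17,1.8,0,0,43,0],[28,-17.7,2,0,0,45,0]]'
python3 - <<'E'
from h import *
togo((606,-186,180),-38)
E
```

```text
time_s: 2.05
eef_pos: [401.6, -405.9, 202.4]
orientation: [-3.034, 0.81, -0.001]
wrist_force: [0.3, 0.3, -0.4]
gripper_width: 0.176
R [ 0.9 -0.5  0. ] shift cm [  6.8 -29.2   2.3] rot deg [-0.1 -0.   8.1]
```

```bash
python3 -m inch '[[0.4,-1.5,0.1,0,0,1,0],[1.2,-5,0.4,0,0,3,0],[2.1,-9,0.8,0,0,5,0],[3,-13,1.2,0,0,7,0],[4,-17,1.6,0,0,8.1,0],[5,-21.2,2,0,0,8.1,0],[6,-25.5,2.3,0,0,8.1,0],[6.6,-28.2,2.3,0,0,8.1,0],[6.8,-29.2,2.3,0,0,8.1,0],[6.8,-29.2,2.3,0,0,8.1,0]]'
python3 - <<'E'
from h import *
togo((606,-186,110),-38)
for n in ("side","top"):
    im=eyes.get_image(n); p=im["pixels"]
    cv2.imwrite(f"pics/{n}2.png",cv2.resize(p[90:240,230:430] if n=="side" else p[110:290,300:500],None,fx=3,fy=3))
r=blobs(im,60,85,red); print("red",len(r), r.mean(0) if len(r) else 0)
E
```

```text
time_s: 3.05
eef_pos: [604.5, -189.7, 179.5]
orientation: [-2.97, 1.025, 0.0]
wrist_force: [-0.0, -0.2, 0.4]
gripper_width: 0.005
R [ 0.8 -0.6 -0. ] shift cm [-0.1 -0.4  7. ] rot deg [-0.   0.  -0.1]
red 258 [ 611.1 -189.6   71.9]
```

View pics/side2.png

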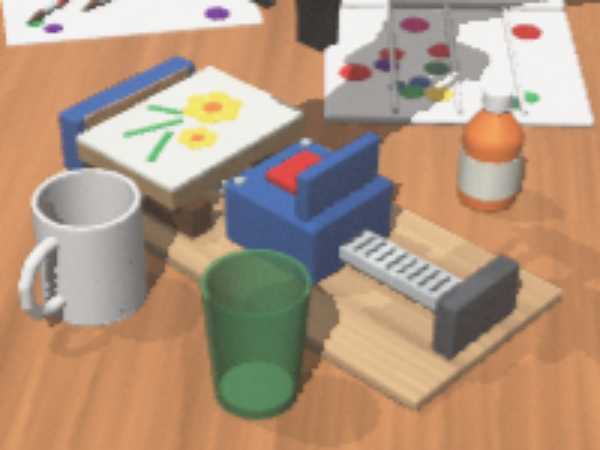

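The cropped side view shows the closed fingertips at top, about (318,25), directly over the red key at (293,170). The wall is just beyond it and nothing is in the way. Next I'll go down to just above the key.

```bash
python3 -m inch '[[-0.1,-0.2,1,0,0,0,0],[-0.1,-0.4,4,0,0,0,0],[-0.1,-0.4,7,0,0,0,0],[-0.1,-0.4,9,0,0,0,0],[-0.1,-0.4,9.5,0,0,0,0],[-0.1,-0.4,9.5,0,0,0,0]]'
python3 - <<'E'
from h import *
im=eyes.get_image("side"); p=im["pixels"]
cv2.imwrite("pics/side3.png",cv2.resize(p[110:200,280:400],None,fx=6,fy=6,interpolation=cv2.INTER_CUBIC))
togo((606,-186,85),-38)
E
```

```text
time_s: 3.75
eef_pos: [604.4, -188.2, 83.7]
orientation: [2.967, -1.031, -0.003]
wrist_force: [0.1, 0.1, -0.1]
gripper_width: 0.006
R [ 0.8 -0.6  0. ] shift cm [-0.1 -0.2 -0. ] rot deg [ 0.  -0.  -0.3]
```

View pics/side3.png

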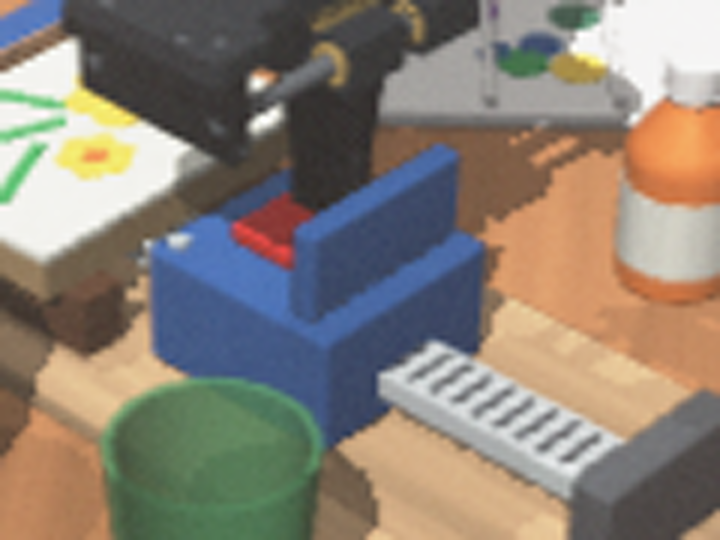

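The fingers stand over the key, with the wall just behind them. I'll press down now.

```bash
python3 -m inch '[[0,0,0.4,0,0,0,0],[0,0,0.8,0,0,0,0],[0,0,1.2,0,0,0,0],[0,0,1.5,0,0,0,0],[0,0,1.7,0,0,0,0],[0,0,1.8,0,0,0,0],[0,0,1.8,0,0,0,0],[0,0,1.8,0,0,0,0]]'
python3 - <<'E'
from h import *
togo((606,-186,66),-38)
E
```

```text
time_s: 4.6
eef_pos: [606.0, -187.3, 67.0]
orientation: [2.969, -1.028, 0.002]
wrist_force: [0.2, 0.1, 4.0]
gripper_width: 0.003
R [ 0.8 -0.6  0. ] shift cm [-0.1 -0.1  0.1] rot deg [-0.  -0.1 -0.2]
```

```bash
python3 -m inch '[[0,0,0.15,0,0,0,0],[0,0,0.3,0,0,0,0],[0,0,0.3,0,0,0,0],[0,0,0.3,0,0,0,0]]'; python3 -c "
from h import *
togo((606,-186,65),-38)"
```

```text
time_s: 5.0
eef_pos: [607.0, -188.0, 65.5]
orientation: [2.968, -1.029, 0.006]
wrist_force: [-1.2, -2.0, 9.9]
gripper_width: 0.002
R [ 0.8 -0.6  0. ] shift cm [-0.2 -0.1  0.1] rot deg [-0.1 -0.2 -0.2]
```

Force is up to 9.9 N, so the key is fully down. Now I'll push along -x of the tool.

```bash
python3 -m inch '[[-0.4,0,0,0,0,0,0],[-0.8,0,0,0,0,0,0],[-1.2,0,0,0,0,0,0],[-1.7,0,0,0,0,0,0],[-2.2,0,0,0,0,0,0],[-2.8,0,0,0,0,0,0],[-3.4,0,0,0,0,0,0],[-4,0,0,0,0,0,0],[-4.5,0,0,0,0,0,0],[-4.8,0,0,0,0,0,0]]'
python3 - <<'E'
from h import *
im=eyes.get_image("top"); p=im["pixels"]
w=blobs(im,92,110,blue); print("wall",len(w),w.mean(0))
im=eyes.get_image("side"); p=im["pixels"]
cv2.imwrite("pics/side4.png",cv2.resize(p[100:240,240:430],None,fx=4,fy=4))
o=robot.get_obs(); print(o["eef_pos"],o["wrist_force"],o["wrist_torque"])
E
```

```text
time_s: 6.0
eef_pos: [569.0, -158.9, 65.4]
orientation: [2.967, -1.029, 0.006]
wrist_force: [-1.2, -2.1, 10.4]
gripper_width: 0.003
wall 29 [ 557.3 -130.6   98.6]
[ 568.6 -158.7   65.4] [-2.7 -0.8 12.6] [-0.3  0.6 -0. ]
```

View pics/side4.png

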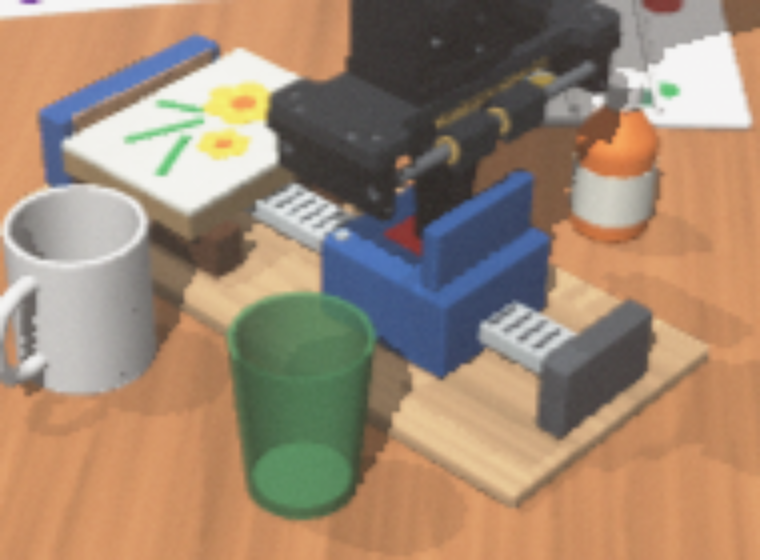

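The jaw is sliding with the fingers bearing on its wall, and the gripper clears the bottle, mug and jar. I'll carry on to the stop.

```bash
python3 -m inch '[[-0.5,0,0,0,0,0,0],[-1.1,0,0,0,0,0,0],[-1.7,0,0,0,0,0,0],[-2.4,0,0,0,0,0,0],[-3.1,0,0,0,0,0,0],[-3.8,0,0,0,0,0,0],[-4.4,0,0,0,0,0,0],[-4.9,0,0,0,0,0,0],[-5.3,0,0,0,0,0,0],[-5.5,0,0,0,0,0,0]]';  python3 -m inch '[[-0.2,0,0,0,0,0,0],[-0.4,0,0,0,0,0,0],[-0.6,0,0,0,0,0,0],[-0.6,0,0,0,0,0,0]]'
```

```text
time_s: 7.1
eef_pos: [526.0, -126.0, 65.4]
orientation: [2.966, -1.029, 0.008]
wrist_force: [1.6, -5.8, 9.4]
gripper_width: 0.006
time_s: 7.5
eef_pos: [523.3, -121.8, 65.4]
orientation: [2.968, -1.029, 0.013]
wrist_force: [2.9, -4.2, 7.7]
gripper_width: 0.006
```

```bash
python3 -m inch '[[-0.2,0,0,0,0,0,0],[-0.4,0,0,0,0,0,0],[-0.4,0,0,0,0,0,0]]';  python3 -m inch '[[-0.2,0,0,0,0,0,0],[-0.4,0,0,0,0,0,0],[-0.4,0,0,0,0,0,0]]'
python3 - <<'E'
from h import *
im=eyes.get_image("side"); p=im["pixels"]
cv2.imwrite("pics/side5.png",cv2.resize(p[120:220,300:430],None,fx=6,fy=6,interpolation=cv2.INTER_CUBIC))
E
```

```text
time_s: 7.8
eef_pos: [522.2, -120.6, 65.6]
orientation: [2.968, -1.03, 0.021]
wrist_force: [7.7, -6.8, 2.4]
gripper_width: 0.005
time_s: 8.1
eef_pos: [522.2, -120.6, 65.7]
orientation: [2.967, -1.031, 0.033]
wrist_force: [14.7, -12.9, -4.8]
gripper_width: 0.006
```

View pics/side5.png

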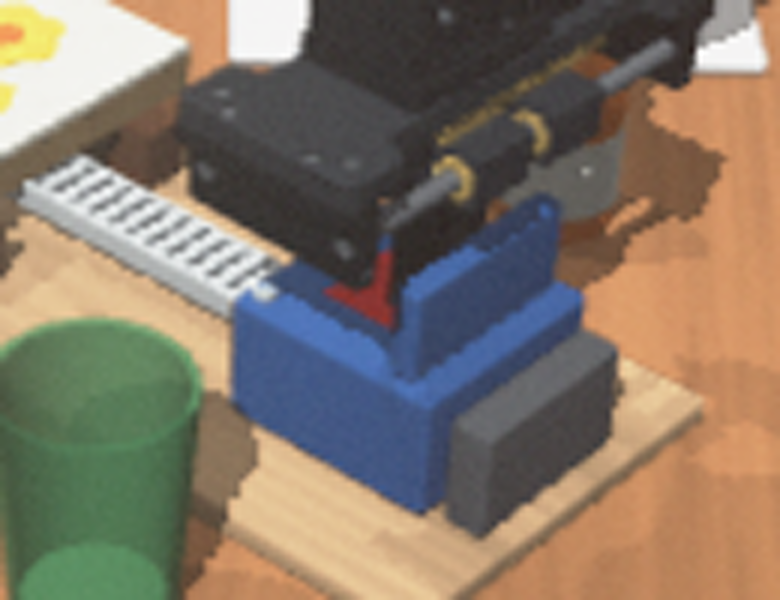

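The jaw's back is against the stop: force rose to 20 N with no further motion. I'll take off most of the sideways load, then lift straight up.

```bash
python3 -m inch '[[0.2,0,0,0,0,0,0],[0.5,0,0,0,0,0,0],[0.5,0,-0.4,0,0,0,0],[0.5,0,-0.9,0,0,0,0],[0.5,0,-1.5,0,0,0,0],[0.7,0,-2.5,0,0,0,0],[1,0,-4.5,0,0,0,0],[1,0,-7.5,0,0,0,0],[1,0,-11,0,0,0,0],[1,0,-13,0,0,0,0]]'; python3 -m inch '[[4,0,-4,0,0,0,1],[8,0,-6,0,0,0,1],[11,0,-8,0,0,0,1],[12,0,-8,0,0,0,1],[12,0,-8,0,0,0,1]]'
python3 - <<'E'
from h import *
for n in ("top","side"):
    im=eyes.get_image(n); p=im["pixels"]
    for l,z in (("jar",0),("mug",0),("bottle",0),("end_stop",35)):
        m=mark_of(l,im); print(n,l,[atz(im,k["centre"],z)[:2] for k in m[:1]])
    r=blobs(im,60,85,red); print("red",len(r), r.mean(0) if len(r) else 0, np.percentile(r[:,2],[50,90]) if len(r) else 0)
    w=blobs(im,92,110,blue); w=w[w[:,0]<580] ; print("wall",len(w),w.mean(0) if len(w) else 0)
cv2.imwrite("pics/side6.png",cv2.resize(p[90:240,230:430],None,fx=4,fy=4,interpolation=cv2.INTER_CUBIC))
E
```

```text
time_s: 9.15
eef_pos: [522.1, -120.9, 195.5]
orientation: [-2.968, 1.028, -0.003]
wrist_force: [0.6, 0.7, 0.5]
gripper_width: 0.006
time_s: 9.65
eef_pos: [615.5, -195.6, 271.8]
orientation: [2.968, -1.03, -0.004]
wrist_force: [-0.9, 0.6, -0.4]
gripper_width: 0.377
top jar [array([630.3, -24.6])]
top mug [array([ 762. , -124.4])]
top bottle [array([ 482.1, -283.2])]
top end_stop [array([ 500.7, -102.7])]
red 336 [ 533.9 -131.1   71.9] [71.9 73.6]
wall 203 [ 510.  -107.5   99.3]
side jar [array([629.9, -35.9])]
side mug [array([ 756.9, -120.4])]
side bottle [array([ 479.3, -290.1])]
side end_stop [array([ 498.9, -104.9])]
red 2 [ 547.5 -116.1   68.1] [68.1 69.1]
wall 173 [ 508.9 -104.6   99.4]
```

View pics/side6.png

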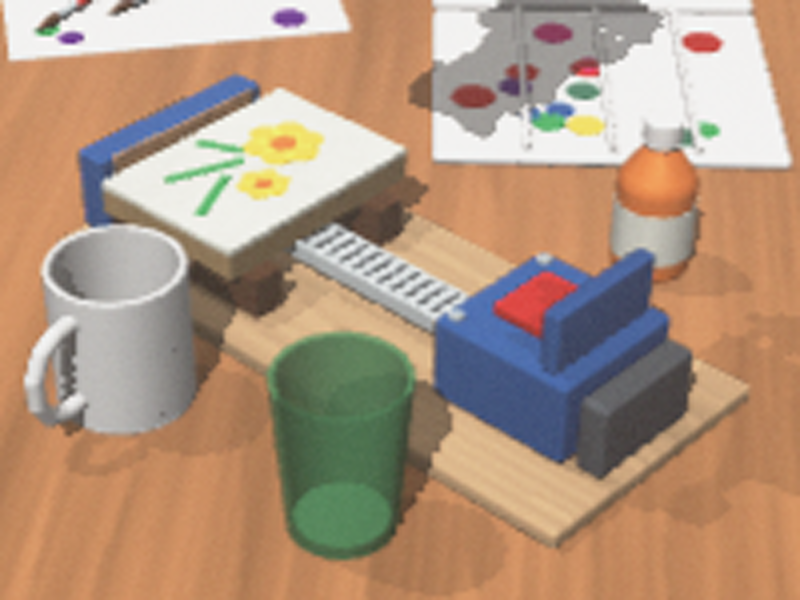

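The picture shows the jaw against the stop (about (580,400)) and the red key up (about (535,300)). The cards, mug, jar and bottle are where they were, and the arm is clear.

```bash
python3 -m inch '[[0,0,0,0,0,0,1],[0,0,0,0,0,0,1],[0,0,0,0,0,0,1]]'; python3 -c "
from plant import robot
print(robot.sign_off())"
```

```text
time_s: 10.45
eef_pos: [615.8, -195.2, 273.6]
orientation: [2.968, -1.028, 0.0]
wrist_force: [-0.1, -0.6, 0.2]
gripper_width: 0.991
the job is handed in; nothing more can be done
None
```

The clamp is open: the jaw is back at the end stop, the release has sprung up, and I handed the job in at about 10.5 s. With the fingers shut, I pressed the red release fully down (about 10 N). I then pushed the jaw back by its wall until it stopped moving against the end stop, where the force rose to about 20 N. After that I eased off, lifted straight up and moved clear.

**Last checks before hand-in:**
- **Jaw:** it moved about 100 mm, and the last picture shows its back against the end stop.
- **Release:** its top measured about 72 mm above the table, against 73 mm when fully up.
- **Cards:** they look unmoved in the last picture. I did not measure their position.
- **Jar, mug and bottle:** all three stand upright. Top-camera positions differ from the start by about 3, 5 and 9 mm, which I take to be detection noise because nothing touched them.
- **Robot:** the wrist force was near zero, so the arm was touching nothing.

**Disagreements:** a few first-round readings were wrong, and I set them aside after looking at the pictures:
- The side camera's first reading of the bottle was about 140 mm off.
- Its best guess for the release was about 95 mm off.
- The first depth fit of the bar's angle from the end stop and fixed jaw differed by 3° from the wall's. I used the wall's angle, 142°.

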